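# Set the crimper dial by clicks and load the sleeve

### The job

Set the crimper for this sleeve: the numbers have worn off its dial, so first turn the dial anticlockwise all the way to its end stop, then turn it clockwise exactly five clicks. Only after that, load the steel sleeve upright and fully home into the bore of the crimper's die block and let go. Leave the brass sleeve, the glass jar and the brown sharpening stone where they are.

Things in the scene. Friction and masses are not known exactly. Their poses are not given: they have to be found in the camera images.
- crimper: Crimper fixed to the bench, 100 mm high with a flat top. Origin at the centre of its underside, z up, -x is its front (yellow plate). Blue control block 200 (x) x 150 (y) mm centred at y = -80 mm carries the dial; steel die block 140 x 140 mm centred at y = +80 mm has the bore.
- dial (a joint): Angle of the selector dial, rad: 0 at the rigid anticlockwise end stop, growing clockwise seen from above. Ten click positions 24 degrees (0.4189 rad) apart, at 0, 0.4189, ... 3.770 (clockwise end stop); five clicks = 2.094. A spring plunger pulls it into the nearest click; getting over one takes about 0.1 to 0.15 N m. Starts anywhere from the second to the fifth click.
- dial_grip (a point): Point on the dial's vertical axis, 138 mm above the bench, where to grip. Black dial: round skirt 84 mm across whose top is 24 mm below this point, with an upright bar grip 78 mm long, 16 mm wide across it (top 11 mm above this point). The point's x axis runs along the bar; the white pointer is at its -x end. A 40 N two-finger grip across the bar holds it against the clicks.
- dial_pointer (a point): Top of the bar's pointer end (white stripe), 39 mm out from the dial's axis. A red dot on the plate marks the anticlockwise end stop, black dots the other nine positions. At joint value q the pointer stands (108 degrees - q) anticlockwise from the crimper's front (-x), seen from above.
- bore (a point): Centre of the mouth of the round blind bore in the die block, level with the crimper's top (100 mm above the bench), z up. 37.5 mm wide, 50 mm deep, small chamfer (2.5 mm) at the mouth.
- sleeve: Loose steel sleeve standing on the bench, 36 mm across, 110 mm long, plain round, 3 mm chamfer at the foot; about 0.4 kg. Origin at the centre of its foot, z along it, upwards. Home in the bore it stands 60 mm proud.
- sleeve_top (a point): Centre of the steel sleeve's top end, 110 mm above its foot.
- brass_sleeve: Brass sleeve standing on the bench, 46 mm across, 110 mm long, too big for the bore; not to be moved. Origin at the centre of its foot.
- jar: Closed glass jar with metal cap, 72 mm across, 110 mm high, standing on the bench; not to be moved. Origin at the centre of its underside.
- hone: Brown sharpening stone 100 x 50 x 30 mm lying on the bench, not to be moved. Origin at the centre of its underside.

How it is judged:
By the outcome, as a careful person would: the job done as asked, in the order asked, and still so for the second after the job is handed in, with the robot touching nothing.
It also fails if it takes over 72 s, if anything falls off the work surface, if the arm or the gripper's body presses on something with over 40 N, if the wrist force passes 120 N, or if a joint passes its speed limit or range.

### The arm

A 7-joint arm with a two-finger parallel gripper is mounted at the origin on the work surface. World frame = base frame: x ahead of the robot, y to its left, z up, the work surface at z = 0. Lengths are in m, angles in degrees, forces in N, time in s.
With the tool pointing down it reaches from about 0.35 to 0.9 m from the base axis. Payload 7.2 kg.
Tool frame: the origin (TCP) lies on the centre line of the jaws, within the pads' length; the fingertips stand 25 mm ahead of it and the grasp point (between the pads) lies 6 mm ahead of it; z points along the fingers, y is the line along which they close (so a half turn about z gives the same grasp; the last joint's range is limited). The gripper opens to 88 mm and grips with 3 to 60 N. Pads are 20 mm wide; open, the fingers measure 115 mm over their backs; the gripper's body (75 mm by 178 mm) begins 61 mm behind the grasp point.
Start: joints at [70.462, 23.554, -0.728, 91.456, 0.321, 64.991, -4.71], TCP at [0.168, -0.602, 0.248] pointing down, gripper open.
Joint ranges: [-169.25, 169.25], [-16.82, 113.86], [-84.01, 82.57], [7.8, 145.47], [-59.2, 239.2], [7.22, 106.19], [-163.78, 163.78]. Speed limits (degrees/s): [136.94, 136.94, 172.46, 172.46, 180, 180, 180].

### API

Orientations are given as a 3x3 rotation matrix whose columns are the frame's x, y, z axes.
In Python, from plant import arm, cams, sensors gives the robot as it stands (arm), with the cameras (cams) and the readings (sensors).
- The arm moves only by the tool run_rows, called after "Emit:" as name(argument=value, ...) on one line, values as JSON. Schema: {"type":"object","properties":{"moves":{"type":"object","properties":{"wx":{"type":"array","items":{"type":"number"},"minItems":1,"maxItems":8},"wy":{"type":"array","items":{"type":"number"},"minItems":1,"maxItems":8},"wz":{"type":"array","items":{"type":"number"},"minItems":1,"maxItems":8},"sx":{"type":"array","items":{"type":"number"},"minItems":1,"maxItems":8},"sy":{"type":"array","items":{"type":"number"},"minItems":1,"maxItems":8},"sz":{"type":"array","items":{"type":"number"},"minItems":1,"maxItems":8},"jaw":{"type":"array","items":{"type":"number"},"minItems":1,"maxItems":8}},"additionalProperties":false,"required":["wx","wy","wz","sx","sy","sz","jaw"]},"grip_force":{"type":"number"},"only":{"type":"string"},"quiet":{"type":"boolean"},"lines":{"type":"string"}},"required":["moves"],"additionalProperties":false}. moves is an object with one list for each field, all of the same length, 1 to 8, a row being the entries at one place: wx, wy, wz (a rotation vector in a scale on which 1.0 is 60 degrees), sx, sy, sz (the shift in parts of the range, where 1.0 means 0.2 m), jaw (the finger opening in m); each row shifts and turns the commanded pose from where the row before left it, along the tool's axes as they then stand; what a row does not reach is not made up. A row lasts 1/8 s, in which the tool goes at most 0.0625 m and 10.7 degrees, less where a joint would pass 70% of its speed; a pose out of reach is approached as far as the arm can. The fingers move at their own pace and stop on an object; grip_force is the grip in N (left out, the last holds). Time passes only in rows, so rows that do not move let the fingers close. The tool returns the time, the measured TCP pose, the force, the opening and the grip force at its end. only (a regular expression) keeps the lines of the reply that match it, lines (a string "A,B") keeps lines A to B, and quiet returns only ok. Input that does not fit is refused with a message, and nothing moves.
- sensors.state(): the state, without advancing time (a new reading comes with each control period).
- cams.grab_frame(name): name is "scene" or "top" or "wrist"; returns the picture (400x640x3 uint8, red, green, blue); there is no depth.
- cams.camera_model(name): a dict with "fx", "fy", "cx", "cy" (pixels), "T" (4x4, takes a point from camera to world coordinates). Camera axes: x right, y down, z forward; pixel columns grow to the right and rows downward; lengths in m; the calibration is good to about 2 mm. A picture is of the moment at which its call begins: read the wrist's pose just before it. camera_model takes no time and is no camera call; for the wrist camera it gives the pose at the moment of the call.
- arm.close_job(): hands the job in; it is judged then, once.
The state is a dict: "clock": time; "joints": joint angles; "joint_velocities": joint speeds; "effort": joint torques, N m; "eef_pos": TCP position; "tool_rot": TCP orientation; "force": force on the tool from outside, world axes, zero at the start; "torque": the same for the moment, N m; "finger_gap": finger opening in m; "grasp_force": force on a finger pad.
Only numpy, scipy, OpenCV 4.12 (cv2) and the standard library are available. Lean on these libraries where they do the work, as an engineer would, in place of code of your own. Each camera call takes 0.05 s, during which the arm holds its last target. There are 200 camera calls.

## Working session

There is one attempt and no reset: what is moved stays moved. The work goes in short steps, Python scripts to look and compute and a tool call to move; the robot and the scene stay as the last step left them, time stands still between calls to the robot, and variables do not carry over. Pictures are saved under pics/ and viewed, at most 10 in all, crops included, and the job is handed in when it is done.

```bash
ls; mkdir -p pics; python3 - <<'E'
from plant import arm, cams, sensors
import cv2,numpy as np
for n in ["top","scene"]:
    m=cams.camera_model(n); print(n,m["fx"],m["fy"],m["cx"],m["cy"],np.round(m["T"],4).tolist())
    cv2.imwrite(f"pics/{n}0.png",cv2.resize(cams.grab_frame(n)[:,:,::-1],(800,500),interpolation=cv2.INTER_CUBIC))
    np.save(f"{n}0.npy",cams.grab_frame(n))
s=sensors.state();print(s["clock"],s["eef_pos"],np.round(s["tool_rot"],3).tolist(),s["finger_gap"])
E
```

```text
pics
plant.py
top 498.3685630475122 498.3685630475122 321.70149610820516 201.86196029421325 [[0.0211, -0.9871, 0.1588, 0.3895], [-0.9997, -0.0189, 0.0154, -0.0772], [-0.0122, -0.159, -0.9872, 1.4289], [0.0, 0.0, 0.0, 1.0]]
scene 379.28024643837995 379.28024643837995 322.26600874169435 196.31984379891642 [[0.8472, 0.432, -0.3092, 0.863], [0.531, -0.6709, 0.5176, -0.5046], [0.0162, -0.6027, -0.7978, 0.8221], [0.0, 0.0, 0.0, 1.0]]
0.2 [ 0.16832498 -0.60162828  0.2471284 ] [[0.963, 0.269, -0.0], [0.269, -0.963, 0.001], [-0.0, -0.001, -1.0]] 0.08774244292578841
```

View pics/top0.png

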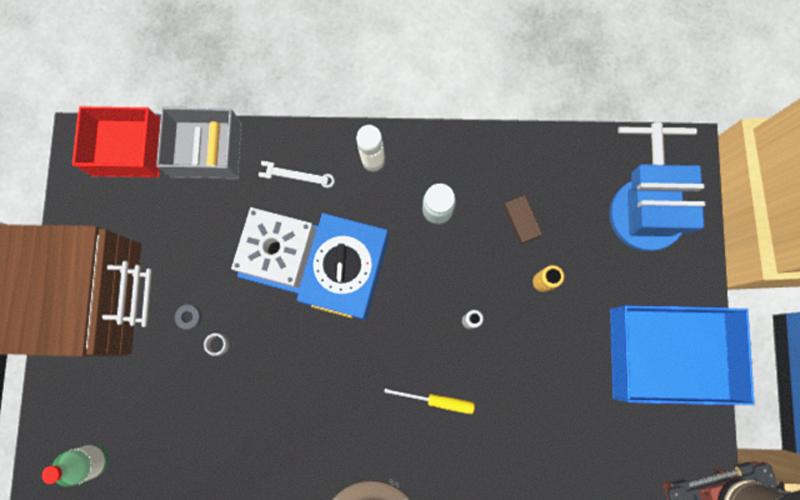

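View pics/scene0.png

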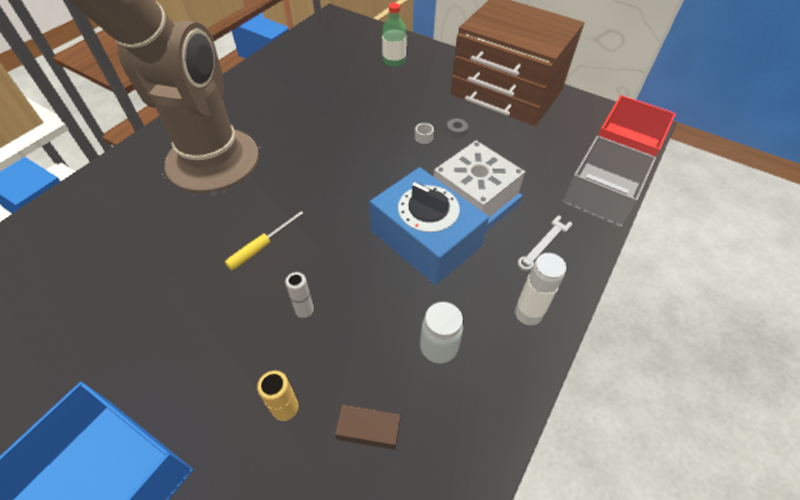

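The top view shows the bore at about (271,246), the dial at (342,265), the steel sleeve at (474,318) and the brass sleeve at (553,277), in 800-px coordinates. I'll enlarge the crimper and the sleeve.

```bash
python3 - <<'E'
import cv2,numpy as np
a=np.load("top0.npy")[:,:,::-1]
c=cv2.resize(a[160:260,180:320],None,fx=5.7,fy=5.7,interpolation=cv2.INTER_CUBIC)[:,:798]
s=cv2.resize(a[235:275,355:400],None,fx=5.7,fy=5.7,interpolation=cv2.INTER_CUBIC)
c[-s.shape[0]:,-s.shape[1]:]=s
print(c.shape,s.shape)
cv2.imwrite("pics/crop1.png",c)
E
```

```text
(570, 798, 3) (228, 256, 3)
```

View pics/crop1.png

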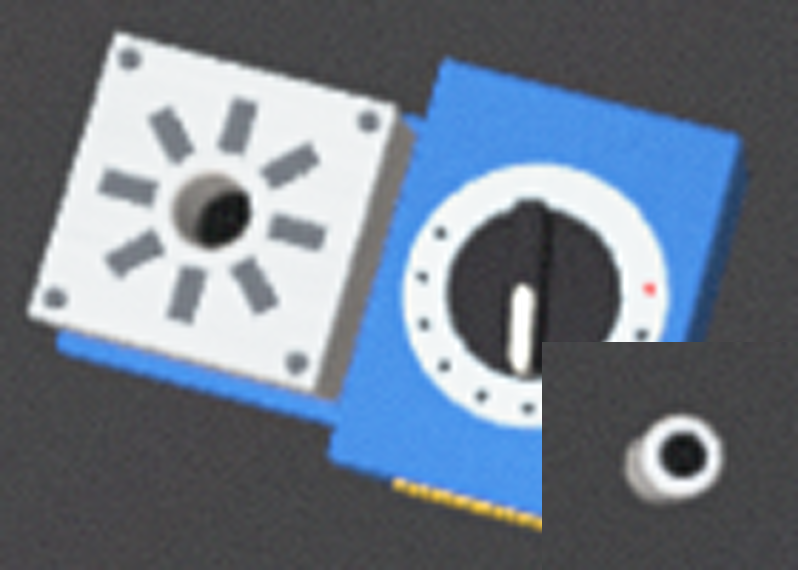

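```bash
cat > h.py <<'E'
import numpy as np
from plant import arm, cams, sensors
def ray(n,u,v,z,m=None):
    m=m or cams.camera_model(n);T=np.array(m["T"])
    d=T[:3,:3]@[(u-m["cx"])/m["fx"],(v-m["cy"])/m["fy"],1]
    return T[:3,3]+d*(z-T[2,3])/d[2]
def crop(x,y,u0,v0,f): return u0+(x+.5)/f-.5, v0+(y+.5)/f-.5
def tool(dw):  # world shift -> tool axes
    return np.round(np.array(sensors.state()["tool_rot"]).T@dw,4)
E
python3 - <<'E'
from h import *
from scipy.optimize import least_squares
P=[(115,32,70,150),(398,103,70,10),(315,392,-70,10),(28,315,-70,150),(443,58,100,-5),(740,135,100,-155),(330,458,-100,-5)]
W=np.array([ray("top",*crop(x,y,180,160,5.7),.1)[:2] for x,y,_,_ in P]);L=np.array([p[2:] for p in P])/1000
R=lambda a:np.array([[np.cos(a),-np.sin(a)],[np.sin(a),np.cos(a)]])
f=lambda p:(L@R(p[2]).T+p[:2]-W).ravel()
s=least_squares(f,[.5,0,0]);p=s.x;print(p[:2],np.degrees(p[2]),np.round(s.fun*1000,1))
b=ray("top",*crop(211,211,180,160,5.7),.1);d=ray("top",*crop(535.5,295,180,160,5.7),.1)
tip=ray("top",*crop(521,372,180,160,5.7),.149); st=ray("top",*crop(523,285,180,160,5.7),.149)
rd=ray("top",*crop(650,289,180,160,5.7),.1)
sl=ray("top",*crop(139,115,355,235,5.7),.11)
for n,v in dict(bore=b,dial=d,tip=tip,st=st,red=rd,sleeve=sl).items(): print(n,np.round(v,4),np.round(R(p[2]).T@(v[:2]-p[:2]),4))
def ang(v): 
    w=R(p[2]).T@(v[:2]-d[:2]); return np.degrees(np.arctan2(w[1],w[0]))
print("front-rel ccw",ang(tip)-180,ang(rd)-180)
w=tip-st;print("stripe world dir",np.degrees(np.arctan2(w[1],w[0])))
E
```

```text
[0.59382279 0.14977891] -13.535209579723967 [-1.6 -0.7 -2.   1.1  1.4  0.9  0.3 -1.   1.2  0.1  1.  -2.3 -0.3  1.9]
bore [0.6122 0.2289 0.1   ] [-0.0007  0.0812]
dial [0.5748 0.0728 0.1   ] [-0.0005 -0.0793]
tip [0.5326 0.0725 0.149 ] [-0.0414 -0.0894]
st [0.5725 0.0731 0.149 ] [-0.0028 -0.0795]
red [0.5787 0.0187 0.1   ] [ 0.016 -0.131]
sleeve [ 0.4635 -0.2104  0.11  ] [-0.0424 -0.3807]
front-rel ccw -346.14688223973366 -252.32374518319526
stripe world dir -179.17147585087162
```

The pointer stands about 12–14° anticlockwise of the front, so the dial is at q ≈ 96° (click 4). I'm moving over the dial.

Careful with the scale: shifts go in shares of 0.2 m and turns go in shares of 60 degrees. That gives: 0.044 m is 0.22, -0.0415 m is -0.2075.

Emit:
run_rows(moves={"wx": [0,0,0,0,0,0,0,0],"wy": [0,0,0,0,0,0,0,0],"wz": [0,0,0,0,0,0,0,0],"sx": [0.22,0.22,0.22,0.22,0.22,0.22,0.22,0.22],"sy": [-0.2075,-0.2075,-0.2075,-0.2075,-0.2075,-0.2075,-0.2075,-0.2075],"sz": [0,0,0,0,0,0,0,0],"jaw": [0.06,0.06,0.06,0.06,0.06,0.06,0.06,0.06]}, grip_force=40)

```text
clock: 1.2
eef_pos: [0.4186, -0.1856, 0.2479]
tool_rot: [[0.963, 0.269, 0.001], [0.269, -0.963, -0.0], [0.0, 0.001, -1.0]]
force: [-0.2, -0.5, 0.2]
finger_gap: 0.06
grasp_force: 0.0
```

```bash
python3 - <<'E'
from h import *
s=sensors.state();print(s["clock"],s["eef_pos"],np.round(s["joints"],1));print(tool(np.array([.5748,.0728,.248])-s["eef_pos"]))
E
```

```text
1.2 [ 0.41858358 -0.18560621  0.24787533] [ 34.9   8.3 -18.7 112.6   3.1  59.5 -59.7]
[ 2.200e-01 -2.068e-01 -2.000e-04]
```

In the tool's units: 0.044 m is 0.22, -0.0414 m is -0.207, 8.6 degrees is 0.1433.

Emit:
run_rows(moves={"wx": [0,0,0,0,0,0,0,0],"wy": [0,0,0,0,0,0,0,0],"wz": [0,0,0,0,0,0.1417,0.1433,0],"sx": [0.22,0.22,0.22,0.22,0.22,0,0,0],"sy": [-0.207,-0.207,-0.207,-0.207,-0.207,0,0,0],"sz": [0,0,0,0,0,0,0,0],"jaw": [0.06,0.06,0.06,0.06,0.06,0.06,0.06,0.06]})

```text
clock: 2.2
eef_pos: [0.5739, 0.0714, 0.2474]
tool_rot: [[1.0, -0.024, -0.0], [-0.024, -1.0, -0.0], [-0.0, 0.0, -1.0]]
force: [0.1, -0.1, 1.1]
finger_gap: 0.0597
grasp_force: 0.0
```

```bash
python3 - <<'E'
from h import *
import cv2
s=sensors.state();print(s["clock"],s["eef_pos"],np.round(s["joints"],1));print(tool(np.array([.5748,.0728,.144])-s["eef_pos"]))
m=cams.camera_model("wrist");print({k:np.round(m[k],4).tolist() for k in m})
cv2.imwrite("pics/w1.png",cams.grab_frame("wrist")[:,:,::-1])
E
```

```text
2.2 [0.57386166 0.07143939 0.24738954] [   6.3   21.   -23.7   96.9    9.2   64.1 -111.5]
[ 0.001  -0.0014  0.1034]
{'fx': 278.9282, 'fy': 278.9282, 'cx': 316.782, 'cy': 197.4585, 'T': [[-0.0247, -0.9579, -0.2859, 0.6508], [-0.9997, 0.0237, 0.007, 0.0689], [0.0001, 0.286, -0.9582, 0.3845], [0.0, 0.0, 0.0, 1.0]]}
```

View pics/w1.png

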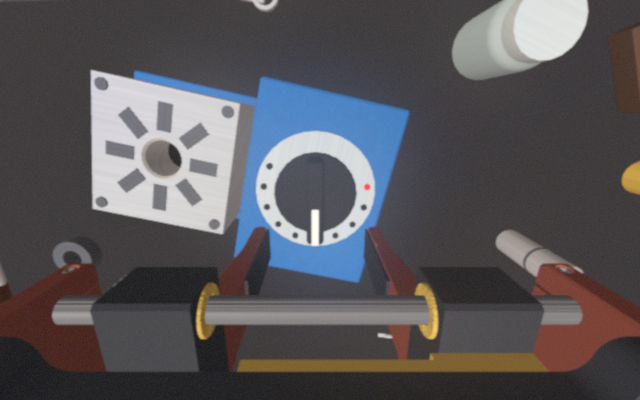

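The wrist view shows the dial ring centred at about (316,188), the pointer straight down at x = 315, and the bore mouth centred at (162,158). I'll cross-check these against the top-camera estimate.

In the tool's units: 0.04 m is 0.2, 0.0234 m is 0.117.

```bash
python3 - <<'E'
from h import *
print(ray("wrist",316.2,188,.1),ray("wrist",162,157.5,.1),ray("wrist",315,210,.149),ray("wrist",314.5,243,.149))
E
```

```text
[0.57636897 0.07125502 0.1       ] [0.61210986 0.22794716 0.1       ] [0.56890548 0.07240568 0.149     ] [0.53657823 0.07366093 0.149     ]
```

Emit:
run_rows(moves={"wx": [0,0,0,0],"wy": [0,0,0,0],"wz": [0,0,0,0],"sx": [0.005,0,0,0],"sy": [-0.007,0,0,0],"sz": [0.2,0.2,0.117,0],"jaw": [0.06,0.06,0.06,0.06]})

```text
clock: 2.75
eef_pos: [0.5738, 0.0722, 0.1426]
tool_rot: [[1.0, -0.023, -0.004], [-0.023, -1.0, -0.0], [-0.004, 0.0, -1.0]]
force: [-0.2, -0.6, 0.3]
finger_gap: 0.0602
grasp_force: 0.0
```

In the tool's units: 0.0015 m is 0.0075, -0.001 m is -0.005.

Emit:
run_rows(moves={"wx": [0,0,0,0,0],"wy": [0,0,0,0,0],"wz": [0,0,0,0,0],"sx": [0.0075,0,0,0,0],"sy": [0,0,0,0,0],"sz": [-0.005,0,0,0,0],"jaw": [0.01,0.01,0.01,0.01,0.01]}, grip_force=45)

```text
clock: 3.38
eef_pos: [0.5766, 0.0732, 0.1455]
tool_rot: [[1.0, -0.025, 0.0], [-0.025, -1.0, 0.001], [0.0, -0.001, -1.0]]
force: [-0.0, -1.7, 0.9]
finger_gap: 0.0156
grasp_force: 45.0
```

Emit:
run_rows(moves={"wx": [0,0,0,0,0,0,0,0],"wy": [0,0,0,0,0,0,0,0],"wz": [-0.15,-0.15,-0.15,-0.15,-0.15,-0.15,-0.15,0],"sx": [0,0,0,0,0,0,0,0],"sy": [0,0,0,0,0,0,0,0],"sz": [0,0,0,0,0,0,0,0],"jaw": [0.01,0.01,0.01,0.01,0.01,0.01,0.01,0.01]})

```text
clock: 4.38
eef_pos: [0.5759, 0.0744, 0.1455]
tool_rot: [[0.473, 0.881, -0.001], [0.881, -0.473, 0.002], [0.001, -0.002, -1.0]]
force: [-3.8, 5.7, 3.3]
finger_gap: 0.0156
grasp_force: 45.0
```

```bash
python3 -c "
from h import *
s=sensors.state();print(s['torque'],s['force'],s['eef_pos'],np.round(s['joints'],1))"
```

```text
[0.70711312 0.48556801 0.11106579] [-3.76858922  5.71642824  3.27497771] [0.5759368  0.07442474 0.14550028] [ 15.3  30.3 -37.2 102.   21.7  55.  -59. ]
```

In the tool's units: -8 degrees is -0.1333.

Emit:
run_rows(moves={"wx": [0,0,0,0,0],"wy": [0,0,0,0,0],"wz": [-0.1333,-0.1333,-0.1333,-0.1,0],"sx": [0,0,0,0,0],"sy": [0,0,0,0,0],"sz": [0,0,0,0,0],"jaw": [0.01,0.01,0.01,0.01,0.01]})

```text
clock: 5.0
eef_pos: [0.5752, 0.0747, 0.1455]
tool_rot: [[-0.031, 1.0, -0.002], [1.0, 0.031, 0.002], [0.002, -0.002, -1.0]]
force: [-6.1, 5.1, 4.5]
finger_gap: 0.0159
grasp_force: 45.0
```

```bash
python3 -c "
from h import *
s=sensors.state();R=s['tool_rot'];print(s['torque'],s['force'],np.degrees(np.arctan2(R[1][0],R[0][0])))"
```

```text
[0.77900281 0.9735556  0.15764772] [-6.1479006   5.12618344  4.50311175] 91.75997333789797
```

Emit:
run_rows(moves={"wx": [0,0,0],"wy": [0,0,0],"wz": [-0.05,-0.05,0],"sx": [0,0,0],"sy": [0,0,0],"sz": [0,0,0],"jaw": [0.01,0.01,0.01]})

```text
clock: 5.38
eef_pos: [0.5752, 0.0746, 0.1455]
tool_rot: [[-0.131, 0.991, -0.002], [0.991, 0.131, 0.003], [0.003, -0.002, -1.0]]
force: [-6.5, 4.7, 4.8]
finger_gap: 0.0164
grasp_force: 47.0
```

```bash
python3 -c "
from h import *
s=sensors.state();R=s['tool_rot'];print(s['torque'],s['force'],np.degrees(np.arctan2(R[1][0],R[0][0])))"
```

```text
[ 1.05804777  1.17202184 -1.27965105] [-6.50864049  4.67520564  4.83734566] 97.50314897142106
```

Yaw torque rose from 0.16 to 1.28 N m at the expected angle, so the dial is on the end stop. Next is the clockwise turn to tool yaw of about -25.5° (five clicks, 120°).

In the tool's units: 9 degrees is 0.15.

Emit:
run_rows(moves={"wx": [0,0,0,0,0,0,0,0],"wy": [0,0,0,0,0,0,0,0],"wz": [0.15,0.15,0.15,0.15,0.15,0.15,0.15,0],"sx": [0,0,0,0,0,0,0,0],"sy": [0,0,0,0,0,0,0,0],"sz": [0,0,0,0,0,0,0,0],"jaw": [0.01,0.01,0.01,0.01,0.01,0.01,0.01,0.01]})

```text
clock: 6.38
eef_pos: [0.5764, 0.074, 0.1455]
tool_rot: [[0.823, 0.569, 0.0], [0.569, -0.823, 0.001], [0.001, -0.001, -1.0]]
force: [-1.4, 4.1, 1.9]
finger_gap: 0.0158
grasp_force: 45.0
```

```bash
python3 -c "
from h import *
s=sensors.state();R=s['tool_rot'];print(s['torque'],s['force'],np.degrees(np.arctan2(R[1][0],R[0][0])))"
```

```text
[ 0.92787938  0.21349503 -0.11618254] [-1.36386318  4.08444784  1.91939627] 34.64772965501724
```

Emit:
run_rows(moves={"wx": [0,0,0,0,0,0,0,0],"wy": [0,0,0,0,0,0,0,0],"wz": [0.15,0.15,0.15,0.15,0.15,0.15,0.1,0],"sx": [0,0,0,0,0,0,0,0],"sy": [0,0,0,0,0,0,0,0],"sz": [0,0,0,0,0,0,0,0],"jaw": [0.01,0.01,0.01,0.01,0.01,0.01,0.01,0.01]})

```text
clock: 7.38
eef_pos: [0.5765, 0.0726, 0.1455]
tool_rot: [[0.904, -0.427, -0.0], [-0.427, -0.904, -0.0], [0.0, 0.0, -1.0]]
force: [-0.8, 1.1, 4.3]
finger_gap: 0.0153
grasp_force: 45.0
```

```bash
python3 -c "
from h import *
s=sensors.state();R=s['tool_rot'];print(s['torque'],s['force'],np.degrees(np.arctan2(R[1][0],R[0][0])),np.round(s['joints'],1))"
```

```text
[ 0.29578649  0.40157842 -0.10474754] [-0.8468647   1.05263519  4.32002926] -25.255490506625513 [   0.7   26.5  -16.8  103.     9.4   51.9 -135.5]
```

Releasing, lifting 0.13 m and checking the pointer.

In the tool's units: -0.05 m is -0.25.

Emit:
run_rows(moves={"wx": [0,0,0,0,0,0,0],"wy": [0,0,0,0,0,0,0],"wz": [0,0,0,0,0,0,0],"sx": [0,0,0,0,0,0,0],"sy": [0,0,0,0,0,0,0],"sz": [0,0,0,-0.25,-0.25,-0.25,0],"jaw": [0.06,0.06,0.06,0.06,0.06,0.06,0.06]})

```text
clock: 8.25
eef_pos: [0.5784, 0.073, 0.2996]
tool_rot: [[0.903, -0.43, 0.008], [-0.43, -0.903, 0.001], [0.006, -0.004, -1.0]]
force: [0.3, 1.3, -0.8]
finger_gap: 0.0602
grasp_force: 0.0
```

```bash
python3 - <<'E'
from h import *
import cv2
s=sensors.state();print(np.round(s["tool_rot"],3).tolist());m=cams.camera_model("wrist")
a=cams.grab_frame("wrist")
print({k:np.round(m[k],5).tolist() for k in m})
cv2.imwrite("pics/w2.png",cv2.resize(a[:280,80:460,::-1],None,fx=2.1,fy=2.1,interpolation=cv2.INTER_CUBIC))
E
```

```text
[[0.903, -0.43, 0.008], [-0.43, -0.903, 0.001], [0.006, -0.004, -1.0]]
{'fx': 278.92821, 'fy': 278.92821, 'cx': 316.78202, 'cy': 197.45853, 'T': [[-0.42993, -0.86739, -0.25057, 0.64666], [-0.90285, 0.41172, 0.12388, 0.03854], [-0.00428, 0.27949, -0.96014, 0.43723], [0.0, 0.0, 0.0, 1.0]]}
```

View pics/w2.png

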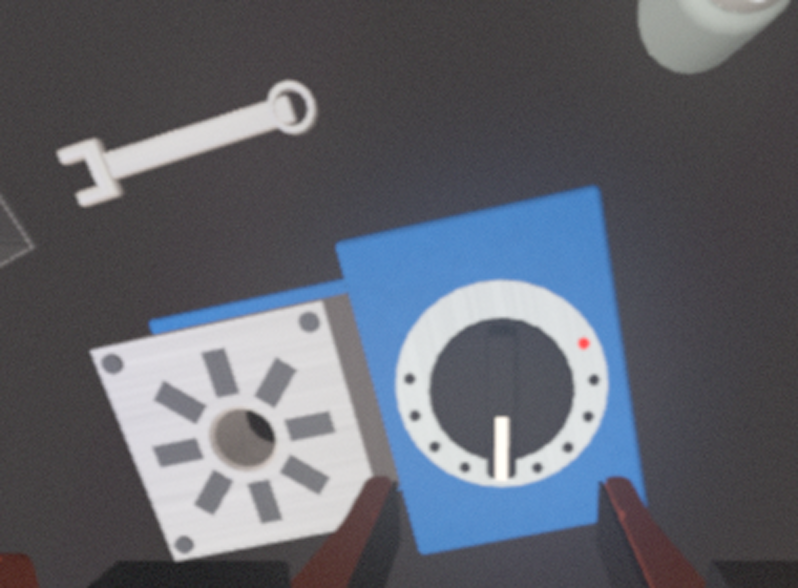

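The pointer at (501,478) sits on the fifth dot after the red one: red, four black dots, pointer, four black dots. The dial is set. Bore mouth is at (243,439) in the crop. Moving to the sleeve.

In the tool's units: 0.0509 m is 0.2545, 0.003 m is 0.015.

```bash
python3 - <<'E'
from h import *
print(ray("wrist",*crop(243,439,80,0,2.1),.1), ray("wrist",*crop(501,383,80,0,2.1),.1))
E
```

```text
[0.6099148  0.22638224 0.1       ] [0.57438631 0.07108969 0.1       ]
```

Emit:
run_rows(moves={"wx": [0,0,0,0,0,0],"wy": [0,0,0,0,0,0],"wz": [0,0,0,0,0,0],"sx": [0.015,0.015,0.015,0.015,0.015,0.015],"sy": [0.2545,0.2545,0.2545,0.2545,0.2545,0.2545],"sz": [0,0,0,0,0,0],"jaw": [0.08,0.08,0.08,0.08,0.08,0.08]})

```text
clock: 9.05
eef_pos: [0.4599, -0.2122, 0.2937]
tool_rot: [[0.903, -0.43, -0.002], [-0.43, -0.903, 0.001], [-0.002, 0.0, -1.0]]
force: [1.0, -0.3, -0.7]
finger_gap: 0.0806
grasp_force: 0.0
```

Emit:
run_rows(moves={"wx": [0,0,0,0],"wy": [0,0,0,0],"wz": [-0.1667,-0.1667,-0.1667,0],"sx": [0,0,0,0],"sy": [0,0,0,0],"sz": [0,0,0,0],"jaw": [0.08,0.08,0.08,0.08]})

```text
clock: 9.55
eef_pos: [0.4607, -0.2108, 0.2938]
tool_rot: [[0.997, 0.078, -0.002], [0.078, -0.997, 0.001], [-0.002, -0.001, -1.0]]
force: [0.2, 0.6, -0.1]
finger_gap: 0.08
grasp_force: 0.0
```

```bash
python3 - <<'E'
from h import *
import cv2
s=sensors.state();print(np.round(s["joints"],1));print(tool(np.array([.4635,-.2104,.096])-s["eef_pos"]))
a=cams.grab_frame("wrist")
cv2.imwrite("pics/w3.png",cv2.resize(a[60:300,160:480,::-1],None,fx=2.4,fy=2.4,interpolation=cv2.INTER_CUBIC))
E
```

```text
[ 29.4  10.4 -11.9 103.3   2.3  66.7 -68.7]
[0.0032 0.     0.1978]
```

View pics/w3.png

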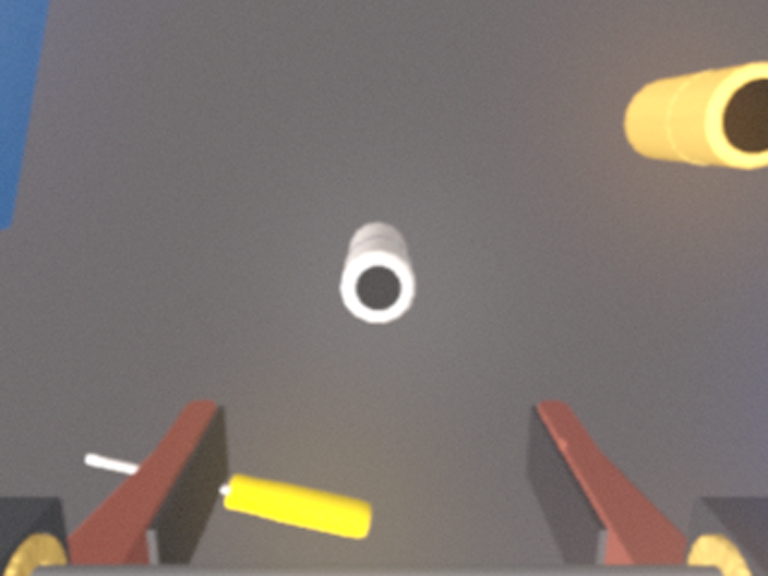

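The sleeve's top is centred at (377.5,287) in the crop. It is clear of the brass sleeve, and the screwdriver lies flat below.

```bash
python3 - <<'E'
from h import *
p=ray("wrist",*crop(377.5,287,160,60,2.4),.11);print(p)
q=(p[:2]+[.4635,-.2104])/2;print(q,tool(np.r_[q,.096]-sensors.state()["eef_pos"]))
E
```

```text
[ 0.46407035 -0.21111326  0.11      ]
[ 0.46378518 -0.21075663] [0.0033 0.0003 0.198 ]
```

In the tool's units: 0.05 m is 0.25, 0.048 m is 0.24.

Emit:
run_rows(moves={"wx": [0,0,0,0,0],"wy": [0,0,0,0,0],"wz": [0,0,0,0,0],"sx": [0.0165,0,0,0,0],"sy": [0.0015,0,0,0,0],"sz": [0.25,0.25,0.25,0.24,0],"jaw": [0.08,0.08,0.08,0.08,0.08]}, grip_force=40)

```text
clock: 10.22
eef_pos: [0.4621, -0.2098, 0.0941]
tool_rot: [[0.997, 0.076, -0.007], [0.077, -0.997, 0.003], [-0.007, -0.003, -1.0]]
force: [-0.1, 0.4, 0.9]
finger_gap: 0.08
grasp_force: 0.0
```

```bash
python3 -c "
from h import *
print(tool(np.array([.4638,-.2108,.096])-sensors.state()['eef_pos']))"
```

```text
[ 0.0016  0.0011 -0.0019]
```

Emit:
run_rows(moves={"wx": [0,0,0,0,0],"wy": [0,0,0,0,0],"wz": [0,0,0,0,0],"sx": [0,0,0,0,0],"sy": [0,0,0,0,0],"sz": [0,0,0,0,0],"jaw": [0.03,0.03,0.03,0.03,0.03]})

```text
clock: 10.85
eef_pos: [0.465, -0.2109, 0.0977]
tool_rot: [[0.997, 0.079, 0.001], [0.079, -0.997, -0.0], [0.001, 0.0, -1.0]]
force: [0.2, 0.8, 4.9]
finger_gap: 0.0352
grasp_force: 40.0
```

In the tool's units: -0.05 m is -0.25, -0.03 m is -0.15.

Emit:
run_rows(moves={"wx": [0,0,0,0,0,0],"wy": [0,0,0,0,0,0],"wz": [0,0,0,0,0,0],"sx": [0,0,0,0,0,0],"sy": [0,0,0,0,0,0],"sz": [-0.15,-0.25,-0.25,-0.25,-0.125,0],"jaw": [0.03,0.03,0.03,0.03,0.03,0.03]})

```text
clock: 11.6
eef_pos: [0.4652, -0.211, 0.3034]
tool_rot: [[0.997, 0.079, 0.002], [0.079, -0.997, -0.001], [0.002, 0.001, -1.0]]
force: [0.2, -0.1, -4.1]
finger_gap: 0.0354
grasp_force: 40.0
```

Emit:
run_rows(moves={"wx": [0,0,0,0,0,0,0,0],"wy": [0,0,0,0,0,0,0,0],"wz": [0,0,0,0,0,0,0,0],"sx": [0.057,0.114,0.114,0.114,0.114,0.114,0.114,0.114],"sy": [-0.133,-0.2665,-0.2665,-0.2665,-0.2665,-0.2665,-0.2665,-0.2665],"sz": [0,0,0,0,0,0,0,0],"jaw": [0.03,0.03,0.03,0.03,0.03,0.03,0.03,0.03]})

```text
clock: 12.6
eef_pos: [0.6033, 0.2023, 0.2992]
tool_rot: [[0.997, 0.079, -0.004], [0.079, -0.997, -0.001], [-0.004, 0.001, -1.0]]
force: [1.1, -1.0, -4.3]
finger_gap: 0.0355
grasp_force: 40.0
```

Emit:
run_rows(moves={"wx": [0,0,0],"wy": [0,0,0],"wz": [0,0,0],"sx": [0.057,0,0],"sy": [-0.133,0,0],"sz": [0,0,0],"jaw": [0.03,0.03,0.03]})

```text
clock: 12.98
eef_pos: [0.6124, 0.2273, 0.3]
tool_rot: [[0.997, 0.079, -0.003], [0.079, -0.997, -0.002], [-0.003, 0.002, -1.0]]
force: [-0.0, -0.4, -4.9]
finger_gap: 0.0354
grasp_force: 40.0
```

```bash
python3 -c "
from h import *
print(sensors.state()['joints'],tool(np.array([.613,.228,.215])-sensors.state()['eef_pos']))"
```

```text
[  -8.42164798   26.49509544  -24.03753485   81.7156376    10.89082998
   74.29544268 -118.69163559] [ 0.001  -0.0008  0.085 ]
```

Lowering to about 12 mm above the mouth, then looking before insertion.

In the tool's units: 0.04 m is 0.2, 0.03 m is 0.15.

Emit:
run_rows(moves={"wx": [0,0,0,0,0],"wy": [0,0,0,0,0],"wz": [0,0,0,0,0],"sx": [0.005,0,0,0,0],"sy": [-0.004,0,0,0,0],"sz": [0.15,0.2,0.1,0,0],"jaw": [0.03,0.03,0.03,0.03,0.03]})

```text
clock: 13.6
eef_pos: [0.6144, 0.2287, 0.2132]
tool_rot: [[0.997, 0.078, 0.001], [0.078, -0.997, 0.0], [0.001, -0.0, -1.0]]
force: [0.4, 0.2, -3.8]
finger_gap: 0.0352
grasp_force: 40.0
```

```bash
python3 - <<'E'
from h import *
import cv2
s=sensors.state();print(np.round(s["eef_pos"],4))
a=cams.grab_frame("wrist");b=cams.grab_frame("scene")
A=cv2.resize(a[120:340,170:470,::-1],(400,293),interpolation=cv2.INTER_CUBIC)
B=cv2.resize(b[70:190,320:440,::-1],(400,400),interpolation=cv2.INTER_CUBIC)
c=np.zeros((400,800,3),np.uint8);c[:293,:400]=A;c[:,400:]=B
cv2.imwrite("pics/w4.png",c)
E
```

```text
[0.6144 0.2287 0.2132]
```

View pics/w4.png

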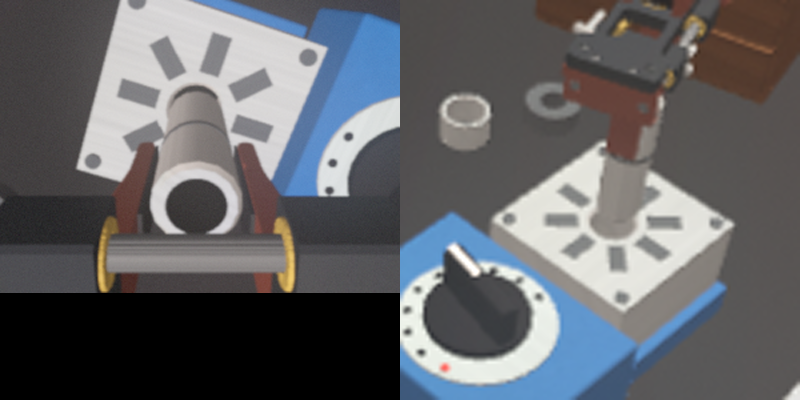

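The sleeve sits over the mouth, in line with it within a couple of millimetres. I'll descend slowly and watch the force.

In the tool's units: 0.006 m is 0.03, -0.001 m is -0.005.

Emit:
run_rows(moves={"wx": [0,0,0,0,0],"wy": [0,0,0,0,0],"wz": [0,0,0,0,0],"sx": [-0.005,0,0,0,0],"sy": [0,0,0,0,0],"sz": [0.03,0.03,0.015,0.015,0],"jaw": [0.03,0.03,0.03,0.03,0.03]}, grip_force=30)

```text
clock: 14.32
eef_pos: [0.6128, 0.2293, 0.1939]
tool_rot: [[0.997, 0.079, -0.0], [0.079, -0.997, -0.0], [-0.0, 0.0, -1.0]]
force: [-0.3, -0.3, -5.1]
finger_gap: 0.0355
grasp_force: 30.0
```

In the tool's units: 0.005 m is 0.025, 0.004 m is 0.02.

Emit:
run_rows(moves={"wx": [0,0,0,0],"wy": [0,0,0,0],"wz": [0,0,0,0],"sx": [0,0,0,0],"sy": [0,0,0,0],"sz": [0.02,0.025,0.025,0],"jaw": [0.03,0.03,0.03,0.03]})

```text
clock: 14.82
eef_pos: [0.6126, 0.2292, 0.1795]
tool_rot: [[0.997, 0.079, -0.001], [0.079, -0.997, -0.0], [-0.001, 0.0, -1.0]]
force: [0.6, 0.0, -4.1]
finger_gap: 0.0355
grasp_force: 30.0
```

Emit:
run_rows(moves={"wx": [0,0,0,0],"wy": [0,0,0,0],"wz": [0,0,0,0],"sx": [0,0,0,0],"sy": [0,0,0,0],"sz": [0.03,0.03,0.03,0],"jaw": [0.03,0.03,0.03,0.03]})

```text
clock: 15.32
eef_pos: [0.6125, 0.2293, 0.1615]
tool_rot: [[0.997, 0.079, -0.001], [0.079, -0.997, -0.0], [-0.001, 0.0, -1.0]]
force: [0.2, 0.6, -4.4]
finger_gap: 0.0357
grasp_force: 30.0
```

Emit:
run_rows(moves={"wx": [0,0,0,0],"wy": [0,0,0,0],"wz": [0,0,0,0],"sx": [0,0,0,0],"sy": [0,0,0,0],"sz": [0.03,0.025,0.01,0],"jaw": [0.03,0.03,0.03,0.03]})

```text
clock: 15.82
eef_pos: [0.6127, 0.2293, 0.149]
tool_rot: [[0.997, 0.079, -0.0], [0.079, -0.997, -0.0], [-0.0, 0.0, -1.0]]
force: [-0.3, -1.3, -4.9]
finger_gap: 0.0354
grasp_force: 30.0
```

Emit:
run_rows(moves={"wx": [0,0,0],"wy": [0,0,0],"wz": [0,0,0],"sx": [0,0,0],"sy": [0,0,0],"sz": [0.005,0.005,0],"jaw": [0.03,0.03,0.03]})

```text
clock: 16.2
eef_pos: [0.613, 0.2293, 0.1478]
tool_rot: [[0.997, 0.079, 0.001], [0.079, -0.997, 0.0], [0.001, 0.0, -1.0]]
force: [-0.7, -1.1, 1.9]
finger_gap: 0.0353
grasp_force: 30.0
```

Contact with the floor comes at the expected height (TCP z 0.148). Releasing and retracting.

In the tool's units: 0.001 m is 0.005.

Emit:
run_rows(moves={"wx": [0,0,0,0,0],"wy": [0,0,0,0,0],"wz": [0,0,0,0,0],"sx": [0,0,0,0,0],"sy": [0,0,0,0,0],"sz": [0.005,0,0,0,0],"jaw": [0.03,0.06,0.08,0.08,0.08]})

```text
clock: 16.82
eef_pos: [0.6129, 0.2294, 0.1461]
tool_rot: [[0.997, 0.079, -0.0], [0.079, -0.997, 0.0], [-0.0, -0.0, -1.0]]
force: [0.6, -0.9, 0.2]
finger_gap: 0.0718
grasp_force: 0.0
```

Emit:
run_rows(moves={"wx": [0,0,0,0,0,0],"wy": [0,0,0,0,0,0],"wz": [0,0,0,0,0,0],"sx": [0,0,0,-0.25,-0.25,0],"sy": [0,0,0,0,0,0],"sz": [-0.15,-0.25,-0.25,0,0,0],"jaw": [0.08,0.08,0.08,0.08,0.08,0.08]})

```text
clock: 17.58
eef_pos: [0.5102, 0.2217, 0.2769]
tool_rot: [[0.997, 0.082, -0.0], [0.082, -0.997, -0.001], [-0.0, 0.001, -1.0]]
force: [0.1, -0.2, 0.2]
finger_gap: 0.0797
grasp_force: 0.0
```

```bash
python3 - <<'E'
from h import *
import cv2
a=cams.grab_frame("wrist");b=cams.grab_frame("scene")
A=cv2.resize(a[:340,100:500,::-1],(400,340))
B=cv2.resize(b[70:230,300:460,::-1],(400,400),interpolation=cv2.INTER_CUBIC)
c=np.zeros((400,800,3),np.uint8);c[:340,:400]=A;c[:,400:]=B
cv2.imwrite("pics/w5.png",c)
p=np.array([.6125,.2285,.16])
m=cams.camera_model("scene");T=np.array(m["T"])
for z in(.16,.1):
    q=np.linalg.inv(T)@np.array([.6125,.2285,z,1]);u=m["fx"]*q[0]/q[2]+m["cx"];v=m["fy"]*q[1]/q[2]+m["cy"];print(z,"crop px",400+(u-300)*2.5,(v-70)*2.5)
E
```

```text
0.16 crop px 615.7168249944662 122.35384251942776
0.1 crop px 607.4082238684547 164.51194302457395
```

View pics/w5.png

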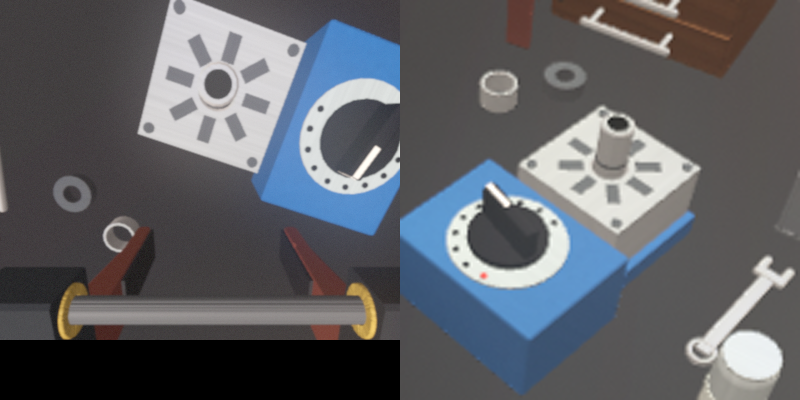

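The sleeve stands upright with its top at (617,123), where 60 mm proud predicts (616,122). The dial is still on the fifth click and the gripper is clear, so I'm handing in.

```bash
python3 -c "
from plant import arm, cams, sensors
print(arm.close_job())"
```

```text
the job is handed in; nothing more can be done
None
```

The job is handed in: I turned the dial anticlockwise to its end stop, then five clicks clockwise, and after that put the steel sleeve upright and fully home in the bore and let go; the brass sleeve, jar and sharpening stone were not touched.

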